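# Load the cheese tray into the revolving tasting server and hold it turned to the guest

### The job

Carry the loose cheese tray by its upright grip, slide it nose first into the empty bay of the revolving server until it is fully home against the stop, and let go of it. Then turn the server by the round knob on top until the cheese tray faces the guest's glass squarely, and finish while still gripping the knob, holding the server still there so that the guest can cut. Keep off the cheese itself and do not knock the guest's glass.

Things in the scene. Friction and masses are not known exactly. Their poses are not given: they have to be found in the camera images.
- cheese_tray: loose wooden tray with the cheese. Plate 100 (x) x 84 (y) x 6 mm; origin: centre of its underside, z up. Its +x end is the nose (rounded corners) that enters the bay first; a 16 mm high rim round the cheese spans x -16..48, y -36..36 mm; the upright grip tab stands at the -x end. About 0.18 kg (0.12 to 0.26). Starts on the table at the right, nearer than the server
- tray_grip (a point): point to grip on the tray's tab: tray x = -40, y = 0, 32 mm above the tray's underside; axes as the tray's. The tab is 20 mm (x) x 12 mm (y) and rises from the plate to 46 mm above the underside; its flat sides face +y and -y with free room beside them, so pinch it across y. The cheese begins about 30 mm from the tab's middle
- cheese: yellow block of cheese 52 (x) x 58 (y) x 30 mm, 0.07 kg, lying in the tray's rim with 2 to 3 mm of play; origin: centre of its underside, at tray x = 16, y = 0, 6 mm above the tray's underside. Not to be touched by the robot
- server_base: dark three-legged steel foot of the revolving server, under its disc, fixed on the table (a flat iron candle spiral, up to 20 mm high, lies on the table round it); origin at table height on the vertical turning axis (its own x and y axes mean nothing here).
- turntable: the turning part of the server: wooden disc 142 mm in radius with column, knob and three like bays 120 degrees apart; two hold fixed trays (crackers, olives), the empty one opens to this body's -x. Origin on the turning axis under the disc, 30 mm above the table, z up. Light bearing friction (0.04 N m), no spring or detent: stays where left. The needed turn is at most 1.6 rad
- bay_home (a point): on the floor of the empty bay, 84 mm from the turning axis, 46 mm above the table: where the cheese tray's origin lies when fully home, nose against the inner stop (34 mm from the axis). Turns with the server: x points inward to the axis (the way the tray slides in), z up; the tray's axes agree with these when home
- bay_lip (a point): middle of the outer end of the empty bay's two brass lips, 100 mm from the axis, 55 mm above the table; axes as bay_home. The bay is 88 mm wide between cheeks (14 mm high, reaching out to 108 mm from the axis); the lips on them stand 76 mm apart, their underside 9 mm above the floor, and overhang the edges of the tray's 6 mm plate
- bay_mouth (a point): on the disc's rim at the middle of the empty bay's mouth, 142 mm from the axis, 46 mm above the table; axes as bay_home. From here in to the lips (100 mm from the axis) the disc is an open flat sill: the tray's nose can be set down on it and then slid straight in under the lips
- knob_grip (a point): centre of the round wooden knob on the turning axis, 156 mm above the table: 44 mm in diameter, 34 mm high (139 to 173 mm above the table), to be gripped from above at any yaw; it turns with the server. Below it the column is thinner; tabs and loads of the trays reach about 97 mm above the table
- guest_glass: the guest's small stemmed glass with red wine, 65 mm wide, 155 mm high, loose on the table, 205 mm from the server's axis; origin: centre of its foot. The tray faces it squarely when the line from the turning axis through the middle of the tray's tab points at the glass

How it is judged:
By the outcome, as a careful person would: the job done as asked, in the order asked, and still so for the second after the job is handed in, while the arm keeps its last pose, push and grip.
It also fails if it takes over 48 s, if anything falls off the work surface, if the arm or the gripper's body presses on something with over 40 N, if the wrist force passes 120 N, or if a joint passes its speed limit or range.

### The arm

A 6-joint arm with a two-finger parallel gripper is mounted at the origin on the work surface; the furniture and walls round the work are solid. World frame = base frame: x ahead of the robot, y to its left, z up, the work surface at z = 0. Lengths are in m, angles in rad, forces in N, time in s.
With the tool pointing down it reaches from about 0.35 to 0.85 m from the base axis. Payload 8.1 kg.
Tool frame: the origin (TCP) lies on the centre line of the jaws, within the pads' length; the fingertips stand 22 mm ahead of it and the grasp point (between the pads) lies 3 mm ahead of it; z points along the fingers, y is the line along which they close (so a half turn about z gives the same grasp; the last joint's range is limited). The gripper opens to 93 mm and grips with 3 to 60 N. Pads are 15 mm wide; open, the fingers measure 128 mm over their backs; the gripper's body (75 mm by 188 mm) begins 65 mm behind the grasp point.
Start: joints at [1.239, 0.13, 1.488, -0, 1.523, -0.085], TCP at [0.147, 0.582, 0.241] pointing down, gripper open.
Joint ranges: [-2.96, 2.96], [-0.89, 2.26], [0.02, 2.5], [-1.34, 4.48], [0, 2.73], [-2.66, 2.66]. Speed limits (rad/s): [2.39, 2.39, 2.79, 3.14, 3.14, 3.14].

### API

Orientations are given as a rotation vector (axis times angle).
In Python, from plant import robot, eyes, job gives the robot as it stands (robot), with the cameras (eyes) and the job (job).
- The arm moves only by the tool pendant, called after "Emit:" as a command line: name --argument value ..., lists and objects as JSON in quotes. Schema: {"type":"object","properties":{"steps":{"type":"array","items":{"type":"array","items":{"type":"array","items":{"type":"number"},"minItems":5,"maxItems":5},"minItems":1,"maxItems":20},"minItems":1,"maxItems":1},"grip_n":{"type":"number"},"only":{"type":"string"},"quiet":{"type":"boolean"},"lines":{"type":"string"}},"required":["steps"],"additionalProperties":false}. steps is a list that holds a single list of rows (three levels of brackets), with 1 to 20 rows, each of 5 numbers: the finger opening in m, then dx, dy, dz in shares of the most that a row can go, 1 being 50 mm, then a turn about the tool's z in parts of the range, where 1.0 means pi/2 rad; each row shifts and turns the commanded pose from where the row before left it, along the tool's axes as they then stand; what a row does not reach is not made up. A row lasts 1/10 s, in which the tool goes at most 0.05 m and 0.15 rad, less where a joint would pass 70% of its speed; a pose out of reach is approached as far as the arm can. The fingers move at their own pace and stop on an object; grip_n is the grip in N (left out, the last holds). Time passes only in rows, so rows that do not move let the fingers close. The tool returns the time, the measured TCP pose, the force, the opening and the grip force at its end. only (a regular expression) keeps the lines of the reply that match it, lines (a string "A,B") keeps lines A to B, and quiet returns only ok. No shift or turn number may pass 1 either way. Input that does not fit is refused with a message, and nothing moves.
- robot.read_state(): the state, without advancing time (a new reading comes with each control period).
- eyes.read_camera(name): name is "scene" or "top" or "wrist"; returns a dict with "image" (400x640x3 uint8, red, green, blue), "fx", "fy", "cx", "cy" (pixels), "dist" ([k1, k2, p1, p2, k3] as OpenCV has them; the pictures are not rectified), "R" (3x3) and "t" (3): a world point X has camera coordinates R X + t. Camera axes: x right, y down, z forward; pixel columns grow to the right and rows downward; lengths in m; the calibration is good to about 2 mm. A picture is of the moment at which its call begins. There is no depth.
- job.close_job(): hands the job in; it is judged then, once.
The state is a dict: "t": time; "q": joint angles; "dq": joint speeds; "joint_torque": joint torques, N m; "tool_pos": TCP position; "orientation": TCP orientation; "force": force on the tool from outside, world axes, zero at the start; "wrist_torque": the same for the moment, N m; "opening": finger opening in m; "gripper_force": force on a finger pad.
Only numpy, scipy, OpenCV 4.12 (cv2) and the standard library are available. Lean on these libraries where they do the work, as an engineer would, in place of code of your own. Each camera call takes 0.05 s, during which the arm holds its last target. There are 200 camera calls.

## Working session

There is one attempt and no reset: what is moved stays moved. The work goes in short steps, Python scripts to look and compute and a tool call to move; the robot and the scene stay as the last step left them, time stands still between calls to the robot, and variables do not carry over. Pictures are saved under pics/ and viewed, at most 10 in all, crops included, and the job is handed in when it is done.

```bash
ls; mkdir -p pics; python3 - <<'E'
from plant import robot, eyes, job
import cv2,numpy as np,pickle
d={}
for n in("scene","top"):
    c=eyes.read_camera(n);d[n]=c
    cv2.imwrite(f"pics/{n}0.png",c["image"][:,:,::-1])
    print(n,c["fx"],c["cx"],c["cy"],c["dist"],np.round(-np.array(c["R"]).T@c["t"],3))
pickle.dump(d,open("c0.pkl","wb"))
s=robot.read_state();print(s["t"],s["tool_pos"],s["orientation"],s["opening"],s["force"])
E
```

```text
pics
plant.py
scene 390.9327644523465 315.3545223037307 200.0569967310014 [-0.01732329  0.          0.          0.          0.        ] [0.16  0.388 0.646]
top 367.92548225151575 319.6359957760935 195.8562163661574 [0.02470712 0.         0.         0.         0.        ] [ 0.463 -0.181  0.968]
0.1 [0.14638339 0.58137448 0.23970488] [-3.86592613e-01 -3.11737637e+00  2.55258222e-03] 0.09293463525591218 [ 0.56216001 -1.28085199  0.1288779 ]
```

View pics/scene0.png

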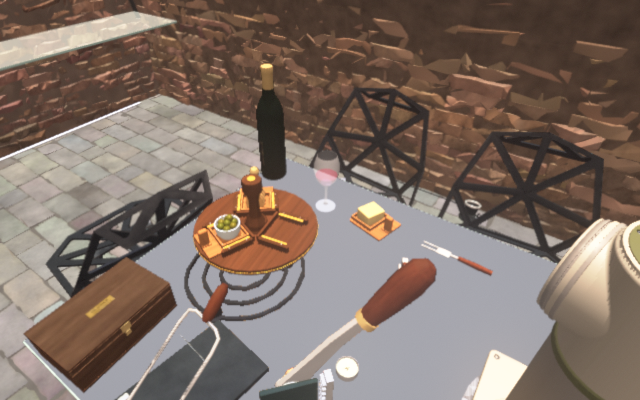

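View pics/top0.png

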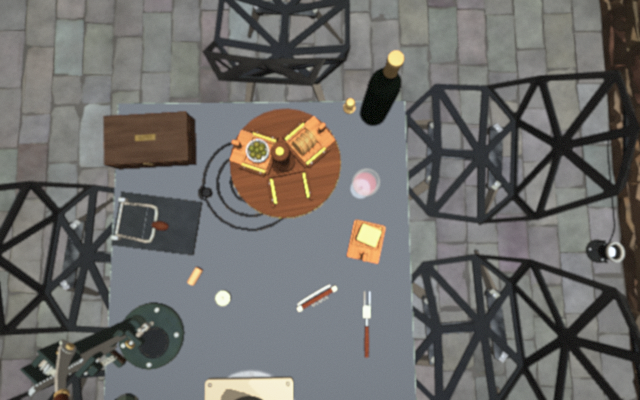

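The overview shows the disc at about (285,163) in the top view, its empty bay's lips at (272,190) and (307,186), the glass at (365,183), and the tray at (367,241) with its tab near (362,256). Next I'll measure with an enlarged crop.

```bash
cat > h.py <<'E'
import cv2,numpy as np,pickle
def K(c): return np.array([[c["fx"],0,c["cx"]],[0,c["fy"],c["cy"]],[0,0,1]])
def ray(c,p):
    u=cv2.undistortPoints(np.array([[p]],float),K(c),np.array(c["dist"])).ravel()
    R=np.array(c["R"]);return -R.T@np.array(c["t"]),R.T@np.array([*u,1])
def onz(c,p,z):
    o,d=ray(c,p);return o+d*(z-o[2])/d[2]
def tri(c1,p1,c2,p2):
    o1,d1=ray(c1,p1);o2,d2=ray(c2,p2)
    s=np.linalg.lstsq(np.c_[d1,-d2],o2-o1,rcond=None)[0]
    a=o1+s[0]*d1;b=o2+s[1]*d2
    return (a+b)/2,np.linalg.norm(a-b)
def proj(c,X):
    R=np.array(c["R"]);return cv2.projectPoints(np.array([X],float),cv2.Rodrigues(R)[0],np.array(c["t"],float),K(c),np.array(c["dist"]))[0].ravel()
E
python3 - <<'E'
from h import *
d=pickle.load(open("c0.pkl","rb"));t=d["top"]
for n,p,z in(("disc",(285,163),.046),("tab",(362,256),.03),("tray",(367,241),.006),("glass",(362,187),0),("lipL",(272,190),.055),("lipR",(307,186),.055),("knob",(280,153),.173)):
    print(n,np.round(onz(t,p,z),3))
im=t["image"][:,:,::-1]
cv2.imwrite("pics/tc.png",cv2.resize(im[95:275,220:400],None,fx=3.3,fy=3.3,interpolation=cv2.INTER_CUBIC))
im=d["scene"]["image"][:,:,::-1]
cv2.imwrite("pics/sc.png",cv2.resize(im[140:290,180:410],None,fx=3.4,fy=3.4,interpolation=cv2.INTER_CUBIC))
E
```

```text
disc [ 0.641 -0.095  0.046]
tab [ 0.404 -0.286  0.03 ]
tray [ 0.441 -0.303  0.006]
glass [ 0.583 -0.294  0.   ]
lipL [ 0.571 -0.063  0.055]
lipR [ 0.58  -0.15   0.055]
knob [ 0.638 -0.096  0.173]
```

View pics/tc.png

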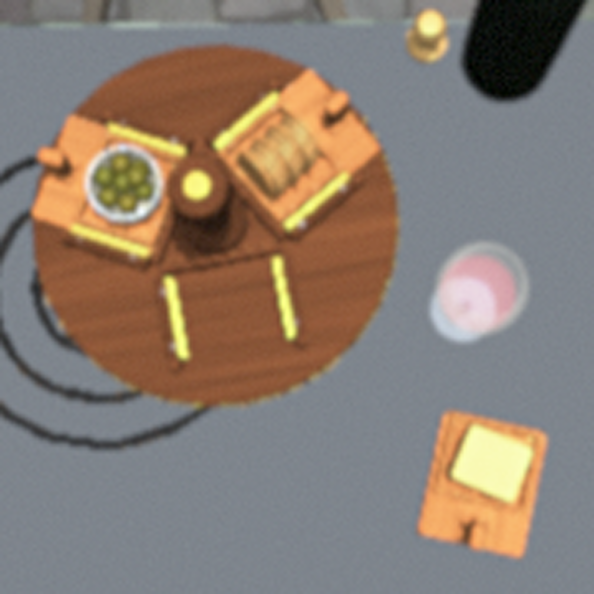

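View pics/sc.png

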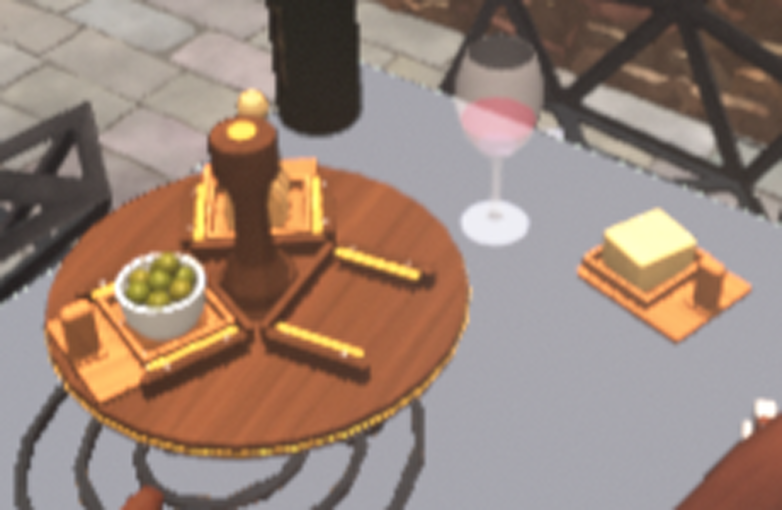

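The crops show everything clearly: brass lips at crop (170,278)-(183,357) and (278,258)-(291,337), tray plate corners at (445,411), (547,430), (523,557) and (418,537), and the glass foot at (462,312) in the top crop and (495,222) in the scene crop.

```bash
cat > m.py <<'E'
from h import *
d=pickle.load(open("c0.pkl","rb"));t=d["top"];s=d["scene"]
def seg(c,x0,y0,x1,y1,lo,hi):
    h=cv2.cvtColor(c["image"],cv2.COLOR_RGB2HSV);m=np.zeros(h.shape[:2],np.uint8)
    m[y0:y1,x0:x1]=cv2.inRange(h,lo,hi)[y0:y1,x0:x1];return m
def blobs(m,a):
    n,l,st,ce=cv2.connectedComponentsWithStats(m);return [(l==i,ce[i],st[i,4]) for i in range(1,n) if st[i,4]>=a]
tc=lambda q:((q[0]+.5)/3.3-.5+220,(q[1]+.5)/3.3-.5+95)
sc=lambda q:((q[0]+.5)/3.4-.5+180,(q[1]+.5)/3.4-.5+140)
# disc rim by hue (brown/orange) mask + hull
m=seg(t,222,100,345,222,(0,70,40),(25,255,255))
b=max(blobs(m,500),key=lambda b:b[2])[0]
pts=np.argwhere(b)[:,::-1].astype(np.float32);h=cv2.convexHull(pts)[:,0]
W=np.array([onz(t,p,.046)[:2] for p in h]);print("disc circle",cv2.minEnclosingCircle(W.astype(np.float32)))
A=np.c_[2*W,np.ones(len(W))];x=np.linalg.lstsq(A,(W**2).sum(1),rcond=None)[0];print(" fit",x[:2],np.sqrt(x[2]+x[:2]@x[:2]))
# knob cap (yellow) both views
for c,box in((t,(272,145,288,159)),(s,(238,170,262,185))):
    for b in blobs(seg(c,*box,(20,90,140),(35,255,255)),6): print("cap",b[1:])
k,e=tri(t,tc((197,185)),s,sc((242,131)));print("knob",k,e)
# lips
for b in blobs(seg(t,265,165,315,215,(20,110,120),(35,255,255)),15):
    P=np.array([onz(t,q[::-1],.058)[:2] for q in np.argwhere(b[0])]);vx=cv2.fitLine(P.astype(np.float32),2,0,.01,.01).ravel()
    pr=(P-vx[2:])@vx[:2];print("lip",b[1],b[2],"mid",P.mean(0),"dir",np.degrees(np.arctan2(vx[1],vx[0])),np.ptp(pr))
# glass foot
print("glass",onz(s,sc((495,223)),0),onz(t,tc((464,310)),0))
# tray
C=np.array([onz(t,tc(q),.006) for q in((445,411),(547,430),(523,557),(418,537))])
print("tray ctr hand",C.mean(0),np.linalg.norm(np.roll(C,-1,0)-C,axis=1))
m=seg(t,335,210,395,275,(5,80,100),(35,255,255));b=max(blobs(m,200),key=lambda b:b[2])[0]
P=np.array([onz(t,q[::-1],.006)[:2] for q in np.argwhere(b)]);r=cv2.minAreaRect(P.astype(np.float32)*1000);print("rect",r)
f=(C[0]+C[1])/2-(C[2]+C[3])/2;print("hand yaw",np.degrees(np.arctan2(f[1],f[0])))
Cs=np.array([onz(s,sc(q),.006) for q in((748,286),(676,340),(579,267))]);print("scene corners",Cs[:,:2],np.linalg.norm(np.diff(Cs,axis=0),axis=1),"ctr",(Cs[0]+Cs[2])/2)
print("tab top",tri(t,tc((466,524)),s,sc((711,267))))
E
python3 m.py
```

```text
disc circle ((0.6445232629776001, -0.09112566709518433), 0.1447691023349762)
 fit [ 0.6422399  -0.09348147] 0.14129123914505218
cap (array([279.14285714, 150.71428571]), np.int32(70))
cap (array([250.60606061, 178.03030303]), np.int32(33))
knob [ 0.64383232 -0.09396695  0.17255311] 0.00029647683083756704
lip [305.43269231 184.79807692] 104 mid [ 0.58258941 -0.14642343] dir 10.129844 0.06454160161365739
lip [273.03636364 190.89090909] 110 mid [ 0.56824649 -0.0657433 ] dir 10.909346 0.0664080280440127
glass [ 0.57904865 -0.28857124  0.        ] [ 0.57832472 -0.28930431  0.        ]
tray ctr hand [ 0.44028232 -0.30059754  0.006     ] [0.08164892 0.1009126  0.08321494 0.10084884]
rect ((440.2653503417969, -299.8206787109375), (85.35997772216797, 102.51918029785156), 76.37894439697266)
hand yaw -12.875026845834816
scene corners [[ 0.3854659  -0.32681574]
 [ 0.40284592 -0.24668107]
 [ 0.4966209  -0.27476045]] [0.08199774 0.0978887 ] ctr [ 0.4410434 -0.3007881  0.006    ]
tab top (array([ 0.40606504, -0.28440035,  0.04457073]), np.float64(0.01098620584784308))
```

Careful with the scale: shifts go in shares of 50 mm and turns go in shares of pi/2 rad. That gives: -0.04 m is -0.8, -0.0257 m is -0.514.

```bash
cat > go.py <<'E'
# delta in tool axes to a target x y z [yaw of tool y, deg]
import sys,numpy as np
from scipy.spatial.transform import Rotation as Ro
from plant import robot, eyes, job
s=robot.read_state();R=Ro.from_rotvec(s["orientation"]).as_matrix()
a=list(map(float,sys.argv[1:]));print("t",s["t"],"pos",np.round(s["tool_pos"],4),"tooly yaw",round(np.degrees(np.arctan2(R[1,1],R[0,1])),2),"z",np.round(R[:,2],3))
print("delta",np.round(R.T@(np.array(a[:3])-s["tool_pos"]),4))
if len(a)>3: print("turn",round(-np.radians((a[3]-np.degrees(np.arctan2(R[1,1],R[0,1]))+90)%180-90) if 0 else -np.radians((a[3]-np.degrees(np.arctan2(R[1,1],R[0,1]))+90)%180)+np.pi/2,4))
print("F",np.round(s["force"],1),"open",round(s["opening"],4),"gf",s["gripper_force"],"q",np.round(s["q"],2))
E
```

Emit:
pendant --steps '[[[0.093,-0.8,-0.514,0,0],[0.093,-0.8,-0.514,0,0],[0.093,-0.8,-0.514,0,0],[0.093,-0.8,-0.514,0,0],[0.093,-0.8,-0.514,0,0],[0.093,-0.8,-0.514,0,0],[0.093,-0.8,-0.514,0,0],[0.093,-0.8,-0.514,0,0],[0.093,-0.8,-0.514,0,0],[0.093,-0.8,-0.514,0,0],[0.093,-0.8,-0.514,0,0]]]'

```text
t: 1.2
tool_pos: [0.505, 0.1984, 0.2403]
orientation: [-0.387, -3.117, 0.0]
force: [0.1, 1.3, -0.6]
opening: 0.0929
gripper_force: 0.0
```

```bash
python3 go.py 0.4013 -0.2912 0.15 76.8
```

```text
t 1.2 pos [0.505  0.1984 0.2403] tooly yaw 75.85 z [-0. -0. -1.]
delta [-0.0191 -0.5001  0.0904]
turn -0.0165
F [ 0.1  1.3 -0.6] open 0.0929 gf 0.0 q [ 0.28 -0.02  1.65  0.    1.52 -1.04]
```

Scaled: -0.0455 m is -0.91, 0.03 m is 0.6, -0.016 rad / 1.5708 = -0.0102.

Emit:
pendant --steps '[[[0.06,-0.04,-0.91,0,-0.0102],[0.06,-0.04,-0.91,0,0],[0.06,-0.04,-0.91,0,0],[0.06,-0.04,-0.91,0,0],[0.06,-0.04,-0.91,0,0],[0.06,-0.04,-0.91,0,0],[0.06,-0.04,-0.91,0,0],[0.06,-0.04,-0.91,0,0],[0.06,-0.04,-0.91,0.4,0],[0.06,-0.04,-0.91,0.6,0],[0.06,0,-0.91,0.6,0],[0.06,0,0,0,0]]]'

```text
t: 2.4
tool_pos: [0.4062, -0.2863, 0.1608]
orientation: [-0.368, -3.113, -0.004]
force: [-1.3, 0.2, 0.2]
opening: 0.0599
gripper_force: 0.0
```

```bash
python3 go.py 0.4013 -0.2912 0.035 76.8
python3 - <<'E'
from plant import robot, eyes, job
from h import *
c=eyes.read_camera("wrist");pickle.dump(c,open("w1.pkl","wb"))
print(-np.array(c["R"]).T@c["t"])
for X in((.4013,-.2912,.046),(.4403,-.3003,.006)):print(proj(c,X))
cv2.imwrite("pics/w1.png",c["image"][:,:,::-1])
E
```

```text
t 2.4 pos [ 0.4062 -0.2863  0.1608] tooly yaw 76.52 z [-0.006  0.003 -1.   ]
delta [ 0.0028 -0.0061  0.1258]
turn -0.0049
F [-1.3  0.2  0.2] open 0.0599 gf 0.0 q [-0.72 -0.09  1.86 -0.    1.38 -2.05]
[ 0.32791997 -0.26694256  0.30609695]
[309.68129112 196.53536816]
[310.98623616 221.56206654]
```

View pics/w1.png

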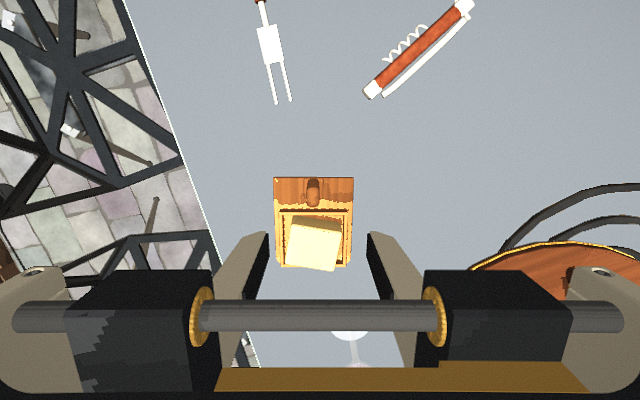

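The wrist view shows the tray aligned with the tool. The tab is at about (313,190), and the plate's tail edge runs (274,178)-(353,178). I'll compare these with the estimates.

```bash
python3 - <<'E'
from h import *
c=pickle.load(open("w1.pkl","rb"))
h=cv2.cvtColor(c["image"],cv2.COLOR_RGB2HSV);m=np.zeros(h.shape[:2],np.uint8);m[165:280,262:360]=cv2.inRange(h,(5,90,90),(35,255,255))[165:280,262:360]
n,l,st,ce=cv2.connectedComponentsWithStats(m);i=1+st[1:,4].argmax();print(st[i])
for r in(182,190,230,255):
    x=np.flatnonzero(l[r]==i);a,b=onz(c,(x[0]-.5,r),.006),onz(c,(x[-1]+.5,r),.006);print(r,x[0],x[-1],a[:2],b[:2],np.linalg.norm(a-b))
a,b=onz(c,(274,st[i][1]-.5),.006),onz(c,(353,st[i][1]-.5),.006)
print(a,b);v=b-a;v/=np.linalg.norm(v);print("y-axis yaw",np.degrees(np.arctan2(v[1],v[0])))
n_=np.array([v[1],-v[0],0]);print("grip from tail",(a+b)/2+.010*n_,"centre",(a+b)/2+.05*n_)
print("tabtop",onz(c,(313,198),.046),"pix",[proj(c,((a+b)/2+.010*n_)[:2].tolist()+[z]) for z in(.006,.046)])
g=cv2.resize(c["image"][165:280,255:370,::-1],None,fx=5,fy=5,interpolation=cv2.INTER_CUBIC);cv2.imwrite("pics/w1c.png",g)
E
```

```text
[ 273  177   81   90 4922]
182 273 353 [ 0.38833703 -0.32870458] [ 0.40787147 -0.24689721] 0.08410731558132349
190 274 352 [ 0.39686389 -0.3300431 ] [ 0.41607295 -0.24962164] 0.0826837247634425
230 275 351 [ 0.44059753 -0.34128674] [ 0.46011737 -0.25968815] 0.08390085268175466
255 276 350 [ 0.46988614 -0.34837128] [ 0.48941337 -0.26682436] 0.08385232944299328
[ 0.38307638 -0.32560116  0.006     ] [ 0.40202265 -0.24624248  0.006     ]
y-axis yaw 76.57242185649983
grip from tail [ 0.40227616 -0.28824398  0.006     ] centre [ 0.44118273 -0.29753262  0.006     ]
tabtop [ 0.40336191 -0.28858183  0.046     ] pix [array([313.54524864, 185.88575762]), array([313.0789583 , 196.81092796])]
```

View pics/w1c.png

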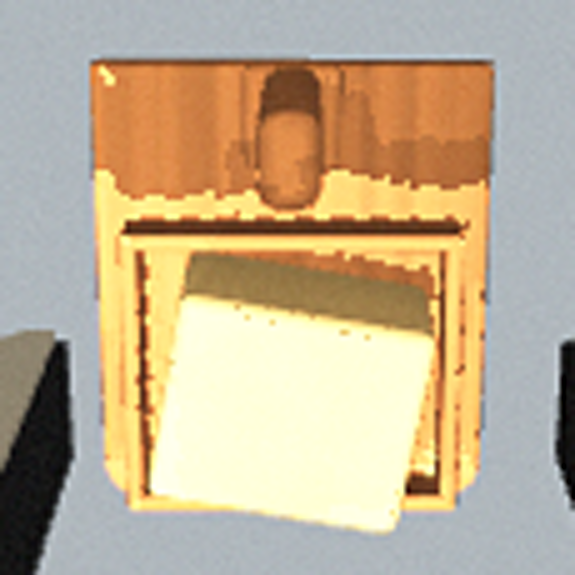

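The crop confirms the tab's top centre at (313,197), which agrees with the plate edges to 1-2 mm. Descending.

Scaled: 0.03 m is 0.6, -0.0036 m is -0.072.

Emit:
pendant --steps '[[[0.06,0.066,-0.072,0.6,0],[0.06,0,0,0.6,0],[0.06,0,0,0,0],[0.06,0,0,0,0]]]'

```text
t: 2.85
tool_pos: [0.4064, -0.286, 0.1064]
orientation: [-0.36, -3.121, -0.001]
force: [-0.2, 0.1, 0.9]
opening: 0.0597
gripper_force: 0.0
```

```bash
python3 go.py 0.4022 -0.289 0.035 76.6
```

```text
t 2.85 pos [ 0.4064 -0.286   0.1064] tooly yaw 76.84 z [-0.     0.001 -1.   ]
delta [ 0.0033 -0.0039  0.0714]
turn 0.0041
F [-0.2  0.1  0.9] open 0.0597 gf 0.0 q [-0.72 -0.04  1.92  0.    1.27 -2.06]
```

Scaled: 0.03 m is 0.6, 0.025 m is 0.5, 0.004 rad / 1.5708 = 0.0025.

Emit:
pendant --steps '[[[0.06,0.066,-0.078,0.5,0.0025],[0.06,0,0,0.6,0],[0.06,0,0,0.33,0],[0.06,0,0,0,0],[0,0,0,0,0],[0,0,0,0,0],[0,0,0,0,0],[0,0,0,0,0]]]' --grip_n 40

```text
t: 3.65
tool_pos: [0.4026, -0.2904, 0.0353]
orientation: [0.368, 3.118, -0.002]
force: [0.8, -0.3, -0.1]
opening: 0.0326
gripper_force: 0.0
```

```bash
python3 go.py 0.4022 -0.289 0.035 76.6
```

```text
t 3.65 pos [ 0.4026 -0.2904  0.0353] tooly yaw 76.55 z [ 0.002 -0.001 -1.   ]
delta [0.0007 0.0013 0.0003]
turn -0.0009
F [ 0.8 -0.3 -0.1] open 0.0326 gf 0.0 q [-0.73  0.06  1.96  0.    1.12 -2.06]
```

Close fully, then lift.

Emit:
pendant --steps '[[[0,0,0,0,0],[0,0,0,0,0],[0,0,0,0,0],[0,0,0,0,0],[0,0,0,0,0],[0,0,0,0,0]]]' --grip_n 40

```text
t: 4.25
tool_pos: [0.4018, -0.2899, 0.0342]
orientation: [-0.368, -3.12, -0.0]
force: [-1.1, 0.1, 2.0]
opening: 0.0118
gripper_force: 40.0
```

Emit:
pendant --steps '[[[0,0,0,-0.4,0],[0,0,0,-0.6,0],[0,0,0,-0.6,0],[0,0,0,0,0]]]'

```text
t: 4.65
tool_pos: [0.404, -0.2917, 0.1182]
orientation: [0.367, 3.114, -0.006]
force: [1.2, -1.3, -1.0]
opening: 0.0121
gripper_force: 40.0
```

```bash
python3 go.py 0.43 -0.133 0.115 100.4
```

```text
t 4.65 pos [ 0.404  -0.2917  0.1182] tooly yaw 76.55 z [ 0.005 -0.005 -1.   ]
delta [0.0116 0.1604 0.0026]
turn -0.4162
F [ 1.2 -1.3 -1. ] open 0.0121 gf 39.99762833118439 q [-0.73 -0.06  1.91 -0.    1.28 -2.06]
```

Scaled: 0.03 m is 0.6, 0.02 m is 0.4, -0.12 rad / 1.5708 = -0.0764.

Emit:
pendant --steps '[[[0,0.02,0.4,0,0],[0,0.04,0.6,0,0],[0,0.04,0.6,0,0],[0,0.04,0.6,0,0],[0,0.04,0.6,0,0],[0,0.04,0.4,0,0],[0,0,0,0,-0.0637],[0,0,0,0,-0.0764],[0,0,0,0,-0.0764],[0,0,0,0,-0.0484],[0,0,0,0,0],[0,0,0,0,0]]]'

```text
t: 5.85
tool_pos: [0.4277, -0.1314, 0.1129]
orientation: [0.28, -3.128, -0.001]
force: [-1.0, 0.6, -2.9]
opening: 0.0116
gripper_force: 40.0
```

```bash
python3 go.py 0.4448 -0.1303 0.100 100.4
python3 - <<'E'
from plant import robot, eyes, job
from h import *
d={}
for n in("top","scene","wrist"):
    c=eyes.read_camera(n);d[n]=c
pickle.dump(d,open("c2.pkl","wb"))
a=cv2.resize(d["top"]["image"][95:255,220:400],None,fx=2.2,fy=2.2,interpolation=cv2.INTER_CUBIC)
b=cv2.resize(d["wrist"]["image"],(400,352))
cv2.imwrite("pics/c2.png",np.hstack([a,b])[:,:,::-1])
E
```

```text
t 5.85 pos [ 0.4277 -0.1314  0.1129] tooly yaw 100.24 z [-0.002  0.001 -1.   ]
delta [-0.017  -0.0019  0.0129]
turn -0.0028
F [-1.   0.6 -2.9] open 0.0116 gf 39.997517466545105 q [-0.41 -0.19  2.04 -0.    1.29 -2.16]
```

View pics/c2.png

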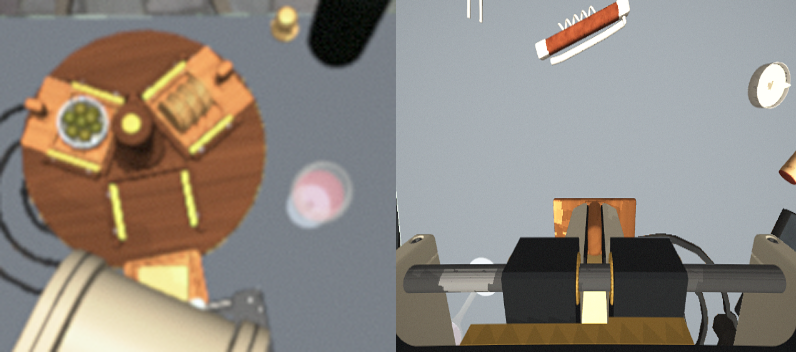

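The tray hangs level in the grip. Its nose in the top view runs (122,262)-(200,250) in the left half, just outside the mouth. Its tail edge in the wrist view is at about row 226 of the raw image. I'll measure the yaw and offset.

```bash
python3 - <<'E'
from h import *
d=pickle.load(open("c2.pkl","rb"));w=d["wrist"];t=d["top"];ax=np.array([.6435,-.0938]);z=.1129-.035+.006
h=cv2.cvtColor(w["image"],cv2.COLOR_RGB2HSV);m=cv2.inRange(h,(5,90,90),(25,255,255));m[:,:240]=0;m[:,400:]=0;m[:215]=0;m[275:]=0
n,l,st,ce=cv2.connectedComponentsWithStats(m)
print(st[st[:,4]>150])
P=[]
for x in list(range(256,282,2))+list(range(345,380,2)):
    y=np.flatnonzero(m[:,x]); P.append((x,y[0]-.5))
P=np.array(P);W=np.array([onz(w,p,z)[:2] for p in P],np.float32)
v=cv2.fitLine(W,cv2.DIST_HUBER,0,.01,.01).ravel();print("tail edge yaw",np.degrees(np.arctan2(v[1],v[0])))
for r in(232,240,250):
    x=np.flatnonzero(m[r]);a=onz(w,(x[0]-.5,r),z)[:2];b=onz(w,(x[-1]+.5,r),z)[:2];u=np.array([np.cos(np.radians(100.4)),np.sin(np.radians(100.4))])
    print(r,x[0],x[-1],np.linalg.norm(a-b),"mid",(a+b)/2,"lateral vs axis",((a+b)/2-ax)@u)
# nose in top
tc=lambda q:((q[0]+.5)/2.2-.5+220,(q[1]+.5)/2.2-.5+95)
h=cv2.cvtColor(t["image"],cv2.COLOR_RGB2HSV);m=cv2.inRange(h,(8,120,170),(20,255,255));m[:205]=0;m[235:]=0;m[:,:272]=0;m[:,315:]=0
P=[(x,np.flatnonzero(m[:,x])[0]-.5) for x in range(280,309)];W=np.array([onz(t,p,z)[:2] for p in P],np.float32)
v=cv2.fitLine(W,cv2.DIST_HUBER,0,.01,.01).ravel();print("nose yaw",np.degrees(np.arctan2(v[1],v[0])),W[::7])
E
```

```text
[[     0      0    640    400 252210]
 [   251    225    133     50   3790]]
tail edge yaw -79.66586
232 252 383 0.08394189022993193 mid [ 0.42311011 -0.13130899] lateral vs axis 0.002891820519432299
240 252 383 0.0846485948687333 mid [ 0.42857806 -0.13031011] lateral vs axis 0.0028872203592313003
250 253 382 0.08425200498136447 mid [ 0.43554358 -0.12903783] lateral vs axis 0.0028811915437309613
nose yaw -79.32278 [[ 0.5103807  -0.08579766]
 [ 0.51258385 -0.10260849]
 [ 0.517195   -0.11944353]
 [ 0.51940393 -0.13628462]
 [ 0.5240247  -0.15315747]]
```

Scaled: 0.012 m is 0.24, -0.0025 m is -0.05, -0.003 rad / 1.5708 = -0.0019.

Emit:
pendant --steps '[[[0,-0.18,-0.05,0,-0.0019],[0,-0.16,0,0,0],[0,0,0,0.24,0],[0,0,0,0.24,0],[0,0,0,0.08,0],[0,0,0,0,0],[0,0,0,0,0]]]'

```text
t: 6.7
tool_pos: [0.4453, -0.131, 0.0858]
orientation: [0.289, -3.128, -0.0]
force: [-0.3, 0.7, -1.1]
opening: 0.0119
gripper_force: 40.0
```

```bash
python3 go.py 0.4448 -0.1303 0.081 100.4
```

```text
t 6.7 pos [ 0.4453 -0.131   0.0858] tooly yaw 100.55 z [-0.001  0.    -1.   ]
delta [0.0003 0.0008 0.0048]
turn 0.0026
F [-0.3  0.7 -1.1] open 0.0119 gf 39.99766945838928 q [-0.4  -0.11  2.02 -0.    1.23 -2.15]
```

Scaled: 0.003 m is 0.06, 0.001 m is 0.02.

Emit:
pendant --steps '[[[0,0,0,0.06,0],[0,0,0,0.02,0],[0,0,0,0,0]]]'

```text
t: 7.0
tool_pos: [0.4455, -0.1311, 0.0822]
orientation: [-0.289, 3.128, -0.0]
force: [-0.3, -0.2, -4.0]
opening: 0.012
gripper_force: 40.0
```

Emit:
pendant --steps '[[[0,0,0,0.02,0],[0,0,0,0,0]]]'

```text
t: 7.2
tool_pos: [0.4455, -0.1311, 0.0811]
orientation: [-0.289, 3.128, -0.0]
force: [-1.5, 0.4, -2.3]
opening: 0.0113
gripper_force: 40.0
```

```bash
python3 go.py 0.5215 -0.1162 0.081 100.4
```

```text
t 7.2 pos [ 0.4455 -0.1311  0.0811] tooly yaw 100.56 z [ 0. -0. -1.]
delta [-0.0774  0.0007  0.0001]
turn 0.0027
F [-1.5  0.4 -2.3] open 0.0113 gf 39.99764263629913 q [-0.4  -0.1   2.02 -0.    1.22 -2.15]
```

Scaled: 0.001 m is 0.02.

Emit:
pendant --steps '[[[0,0,0,0.02,0],[0,0,0,0,0]]]'

```text
t: 7.4
tool_pos: [0.4457, -0.1311, 0.0802]
orientation: [-0.289, 3.128, -0.0]
force: [0.2, 0.0, -2.4]
opening: 0.0118
gripper_force: 40.0
```

Emit:
pendant --steps '[[[0,0,0,0.02,0],[0,0,0,0,0]]]'

```text
t: 7.6
tool_pos: [0.4457, -0.1315, 0.08]
orientation: [-0.289, 3.128, -0.001]
force: [-4.6, -0.6, 5.6]
opening: 0.0118
gripper_force: 40.0
```

```bash
python3 go.py 0.5215 -0.1162 0.081 100.4
```

```text
t 7.6 pos [ 0.4457 -0.1315  0.08  ] tooly yaw 100.56 z [ 0.    -0.001 -1.   ]
delta [-0.0773  0.0012 -0.001 ]
turn 0.0027
F [-4.6 -0.6  5.6] open 0.0118 gf 40.00556945800781 q [-0.4  -0.1   2.02 -0.    1.22 -2.15]
```

Scaled: -0.01 m is -0.2, 0.0005 m is 0.01.

Emit:
pendant --steps '[[[0,-0.12,0.01,-0.012,0],[0,-0.2,0,0,0],[0,-0.2,0,0,0]]]'

```text
t: 7.9
tool_pos: [0.4718, -0.1259, 0.0801]
orientation: [-0.289, 3.128, -0.001]
force: [-5.6, -0.9, 6.4]
opening: 0.0117
gripper_force: 40.0
```

Emit:
pendant --steps '[[[0,-0.2,0,0,0],[0,-0.2,0,0,0]]]'

```text
t: 8.1
tool_pos: [0.4916, -0.1222, 0.0801]
orientation: [0.289, -3.128, 0.001]
force: [-7.2, -1.8, 8.1]
opening: 0.0118
gripper_force: 40.0
```

```bash
python3 go.py 0.5215 -0.1162 0.0795 100.4
```

```text
t 8.1 pos [ 0.4916 -0.1222  0.0801] tooly yaw 100.57 z [-0. -0. -1.]
delta [-0.0305  0.0004  0.0006]
turn 0.0029
F [-7.2 -1.8  8.1] open 0.0118 gf 40.001810789108276 q [-0.34  0.02  1.91 -0.    1.21 -2.1 ]
```

Scaled: -0.01 m is -0.2, -0.008 m is -0.16.

Emit:
pendant --steps '[[[0,-0.16,0.006,-0.006,0],[0,-0.2,0,0,0],[0,-0.12,0,0,0]]]'

```text
t: 8.4
tool_pos: [0.5151, -0.1173, 0.0801]
orientation: [0.289, -3.128, 0.0]
force: [-6.5, -0.9, 6.5]
opening: 0.0116
gripper_force: 40.0
```

Emit:
pendant --steps '[[[0,-0.06,0,0,0],[0,-0.02,0,0,0]]]'

```text
t: 8.6
tool_pos: [0.5186, -0.1167, 0.0802]
orientation: [0.289, -3.128, 0.0]
force: [-6.7, -1.3, 6.9]
opening: 0.0122
gripper_force: 40.0
```

```bash
python3 go.py 0.5215 -0.1162 0.0795 100.4
```

```text
t 8.6 pos [ 0.5186 -0.1167  0.0802] tooly yaw 100.57 z [-0. -0. -1.]
delta [-0.003  -0.0001  0.0007]
turn 0.003
F [-6.7 -1.3  6.9] open 0.0122 gf 40.001158118247986 q [-0.32  0.09  1.84 -0.    1.22 -2.07]
```

Scaled: -0.002 m is -0.04.

Emit:
pendant --steps '[[[0,-0.04,0,0,0],[0,0,0,0,0]]]'

```text
t: 8.8
tool_pos: [0.5206, -0.1163, 0.0802]
orientation: [-0.289, 3.128, -0.0]
force: [-2.4, -1.0, 5.1]
opening: 0.012
gripper_force: 40.0
```

Emit:
pendant --steps '[[[0,-0.02,0,0,0],[0,0,0,0,0]]]'

```text
t: 9.0
tool_pos: [0.5213, -0.1162, 0.0802]
orientation: [0.289, -3.128, 0.0]
force: [-4.5, -0.6, 6.0]
opening: 0.0116
gripper_force: 40.0
```

Emit:
pendant --steps '[[[0,-0.02,0,0,0],[0,0,0,0,0]]]'

```text
t: 9.2
tool_pos: [0.5216, -0.1162, 0.0802]
orientation: [0.289, -3.127, 0.0]
force: [-8.9, -1.3, 8.6]
opening: 0.0119
gripper_force: 40.0
```

```bash
python3 go.py 0.5215 -0.1162 0.0795 100.4
```

```text
t 9.2 pos [ 0.5216 -0.1162  0.0802] tooly yaw 100.56 z [-0.002 -0.    -1.   ]
delta [ 0.0001 -0.      0.0007]
turn 0.0027
F [-8.9 -1.3  8.6] open 0.0119 gf 40.00158369541168 q [-0.31  0.09  1.83 -0.    1.22 -2.07]
```

Scaled: -0.001 m is -0.02, -0.0003 m is -0.006.

Emit:
pendant --steps '[[[0,-0.02,0,-0.006,0],[0,0,0,0,0]]]'

```text
t: 9.4
tool_pos: [0.5217, -0.1161, 0.0802]
orientation: [0.289, -3.125, 0.0]
force: [-13.5, -2.0, 10.2]
opening: 0.0117
gripper_force: 40.0
```

Emit:
pendant --steps '[[[0,-0.02,0,0,0],[0,0,0,0,0]]]'

```text
t: 9.6
tool_pos: [0.5218, -0.1161, 0.0801]
orientation: [0.288, -3.123, 0.0]
force: [-18.9, -3.9, 14.8]
opening: 0.0117
gripper_force: 40.0
```

```bash
python3 go.py 0.5215 -0.1162 0.0795 100.4
```

```text
t 9.6 pos [ 0.5218 -0.1161  0.0801] tooly yaw 100.55 z [-0.005 -0.001 -1.   ]
delta [ 0.0003 -0.      0.0006]
turn 0.0026
F [-18.9  -3.9  14.8] open 0.0117 gf 40.00268518924713 q [-0.31  0.1   1.83 -0.    1.22 -2.07]
```

Scaled: -0.045 m is -0.9, -0.04 m is -0.8.

Emit:
pendant --steps '[[[0,0.03,0,-0.01,0],[0.04,0,0,0,0],[0.04,0,0,0,0],[0.04,0,0,0,0],[0.04,0.04,0,0,0],[0.04,0,0,-0.6,0],[0.04,0,0,-0.8,0],[0.05,0,0,-0.9,0],[0.06,0,0,-0.8,0],[0.07,0,0,-0.4,0],[0.08,0.8,0,0,0],[0.08,0.8,0,0,0],[0.08,0.8,0,0,0],[0.08,0.8,0,0,0],[0.08,0,0,0,0],[0.08,0,0,0,0]]]'

```text
t: 11.2
tool_pos: [0.3633, -0.1459, 0.2563]
orientation: [-0.287, 3.127, -0.002]
force: [-1.1, 1.0, 0.1]
opening: 0.0798
gripper_force: 0.0
```

```bash
python3 go.py 0.6435 -0.0938 0.25 100.4
python3 - <<'E'
from plant import robot, eyes, job
from h import *
d={}
for n in("top","scene","wrist"):
    c=eyes.read_camera(n);d[n]=c
pickle.dump(d,open("c3.pkl","wb"))
a=cv2.resize(d["top"]["image"][95:255,220:400],None,fx=2.2,fy=2.2,interpolation=cv2.INTER_CUBIC)
b=cv2.resize(d["scene"]["image"][140:300,180:380],(400,352),interpolation=cv2.INTER_CUBIC)
cv2.imwrite("pics/c3.png",np.hstack([a,b])[:,:,::-1])
E
```

```text
t 11.2 pos [ 0.3633 -0.1459  0.2563] tooly yaw 100.48 z [ 0.002 -0.001 -1.   ]
delta [-2.85e-01  2.00e-04  6.80e-03]
turn 0.0013
F [-1.1  1.   0.1] open 0.0798 gf 0.0 q [-0.51 -0.47  2.    0.    1.62 -2.27]
```

View pics/c3.png

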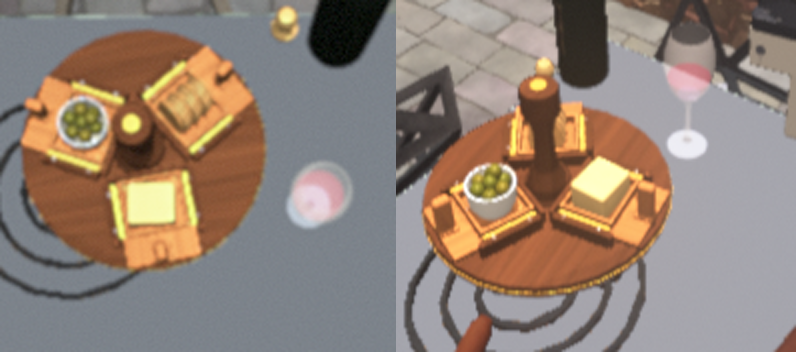

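The tray sits home between the brass lips, nose against the stop, and the glass is untouched. Next is the knob, with the hand pre-turned clockwise so that joint 6 keeps enough range.

Scaled: -0.05 m is -1, -0.0475 m is -0.95, 0.14 rad / 1.5708 = 0.0891.

Emit:
pendant --steps '[[[0.08,-0.8,0,0,0],[0.08,-0.95,0,0,0],[0.08,-0.95,0,0,0],[0.08,-1,0,0,0],[0.08,-1,0,0,0],[0.08,-1,0,0,0],[0.08,0,0,0,0.0891],[0.08,0,0,0,0.0891],[0.08,0,0,0,0.0891],[0.08,0,0,0,0.0891],[0.08,0,0,0,0.0891],[0.08,0,0,0,0.0891],[0.08,0,0,0,0.0891],[0.08,0,0,0,0.0891],[0.08,0,0,0,0],[0.08,0,0,0,0]]]'

```text
t: 12.95
tool_pos: [0.6439, -0.0928, 0.2548]
orientation: [-1.409, -2.806, 0.0]
force: [0.4, 0.2, -0.4]
opening: 0.0798
gripper_force: 0.0
```

```bash
python3 go.py 0.6435 -0.0938 0.159
python3 - <<'E'
from h import *
d=pickle.load(open("c3.pkl","rb"));t=d["top"];s=d["scene"]
tc=lambda q:((q[0]+.5)/2.2-.5+220,(q[1]+.5)/2.2-.5+95);sx=lambda q:((q[0]-396+.5)/2-.5+180,(q[1]+.5)/2.2-.5+140)
ax=np.array([.6435,-.0938])
k,e=tri(t,tc((131,124)),s,sx((538,85)));print("knob",k,e)
g,e=tri(t,tc((161,249)),s,sx((648,184)));print("tab",g,e,np.degrees(np.arctan2(*(g[:2]-ax)[::-1]))%360,np.linalg.norm(g[:2]-ax))
a,b=onz(t,tc((126,269)),.052),onz(t,tc((202,256)),.052);v=(a+b)[:2]/2-ax;print("tail",a,b,np.linalg.norm(a-b),np.degrees(np.arctan2(v[1],v[0]))%360,np.linalg.norm(v))
h=cv2.cvtColor(t["image"],cv2.COLOR_RGB2HSV);m=cv2.inRange(h,(20,150,120),(32,255,255));m[:170]=0;m[210:]=0;m[:,:262]=0;m[:,320:]=0
n,l,st,ce=cv2.connectedComponentsWithStats(m);print(st[1:],ce[1:])
gf=onz(s,sx((687,144)),0)
print("glass",gf,np.degrees(np.arctan2(*(gf[:2]-ax)[::-1]))%360,np.linalg.norm(gf[:2]-ax))
E
```

```text
t 12.95 pos [ 0.6439 -0.0928  0.2548] tooly yaw 36.67 z [-0.001  0.    -1.   ]
delta [-0.0006 -0.0009  0.0958]
F [ 0.4  0.2 -0.4] open 0.0798 gf 0.0 q [-0.22  0.26  1.31  0.    1.57 -0.86]
knob [ 0.64329128 -0.09359471  0.17243073] 0.0009481182646643766
tab [ 0.52191914 -0.11798916  0.09080412] 0.002494901745662692 191.25236769468648 0.12396379125479892
tail [ 0.50346311 -0.07490817  0.052     ] [ 0.51715002 -0.1609124   0.052     ] 0.08708649782766655 190.26040940584588 0.1353580303818841
[] []
glass [ 0.57913829 -0.28877963  0.        ] 251.73222568608395 0.20532775205546513
```

Scaled: 0.04 m is 0.8, 0.03 m is 0.6.

Emit:
pendant --steps '[[[0.08,-0.012,-0.018,0.6,0],[0.08,0,0,0.8,0],[0.08,0,0,0.51,0],[0.04,0,0,0,0],[0.04,0,0,0,0],[0.04,0,0,0,0],[0.04,0,0,0,0],[0.04,0,0,0,0],[0.04,0,0,0,0]]]' --grip_n 40

```text
t: 13.85
tool_pos: [0.6453, -0.0938, 0.1624]
orientation: [1.414, 2.8, 0.004]
force: [6.4, 3.4, 0.5]
opening: 0.0436
gripper_force: 40.0
```

```bash
python3 go.py 0.6435 -0.0938 0.159
```

```text
t 13.85 pos [ 0.6453 -0.0938  0.1624] tooly yaw 36.42 z [ 0.006  0.    -1.   ]
delta [ 0.0011 -0.0014  0.0034]
F [6.4 3.4 0.5] open 0.0436 gf 40.00827133655548 q [-0.22  0.31  1.43  0.    1.4  -0.86]
```

Scaled: -0.1 rad / 1.5708 = -0.0637.

Emit:
pendant --steps '[[[0.04,0,0,0,-0.0255],[0.04,0,0,0,-0.0509],[0.04,0,0,0,-0.0637],[0.04,0,0,0,-0.0637],[0.04,0,0,0,-0.0637],[0.04,0,0,0,-0.0637],[0.04,0,0,0,-0.0637],[0.04,0,0,0,-0.0637],[0.04,0,0,0,-0.0637],[0.04,0,0,0,-0.0637],[0.04,0,0,0,-0.0509],[0.04,0,0,0,-0.0255],[0.04,0,0,0,-0.0127],[0.04,0,0,0,0],[0.04,0,0,0,0]]]'

```text
t: 15.35
tool_pos: [0.6456, -0.0929, 0.1624]
orientation: [-0.197, 3.129, 0.002]
force: [7.8, 5.4, 0.6]
opening: 0.0435
gripper_force: 40.0
```

```bash
python3 go.py 0.6435 -0.0938 0.159
python3 - <<'E'
from plant import robot, eyes, job
from h import *
d={}
for n in("top","scene"):
    c=eyes.read_camera(n);d[n]=c
pickle.dump(d,open("c4.pkl","wb"))
a=cv2.resize(d["top"]["image"][95:255,220:400],None,fx=2.2,fy=2.2,interpolation=cv2.INTER_CUBIC)
b=cv2.resize(d["scene"]["image"][140:300,180:380],(400,352),interpolation=cv2.INTER_CUBIC)
cv2.imwrite("pics/c4.png",np.hstack([a,b])[:,:,::-1])
E
```

```text
t 15.35 pos [ 0.6456 -0.0929  0.1624] tooly yaw 97.19 z [ 0.006  0.002 -1.   ]
delta [ 0.0023 -0.0006  0.0034]
F [7.8 5.4 0.6] open 0.0435 gf 39.99759078025818 q [-0.22  0.31  1.43  0.    1.4  -1.92]
```

View pics/c4.png

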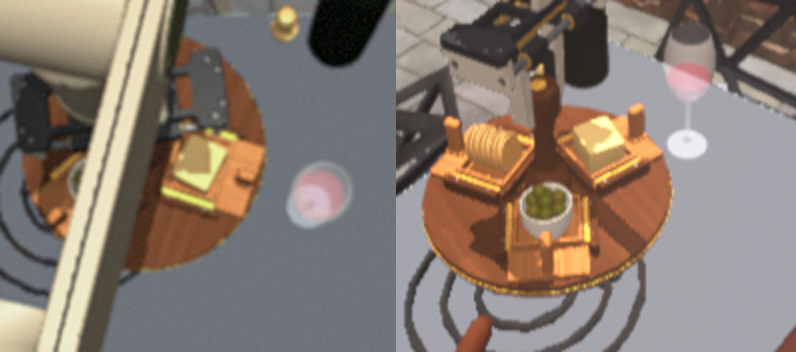

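The tray now faces the glass. Its tail edge is at about (266,148)-(247,215) and the lower lip at (165,192)-(213,207) in the left half; the tab is at (243,177) there and (636,117) in the right half. I'll measure the facing angle.

```bash
python3 - <<'E'
from h import *
d=pickle.load(open("c4.pkl","rb"));t=d["top"];s=d["scene"];ax=np.array([.6435,-.0938])
tc=lambda q:((q[0]+.5)/2.2-.5+220,(q[1]+.5)/2.2-.5+95);sx=lambda q:((q[0]-396+.5)/2-.5+180,(q[1]+.5)/2.2-.5+140)
A=lambda v:np.degrees(np.arctan2(v[1],v[0]))%360
g,e=tri(t,tc((243,175)),s,sx((636,108)));print("tab",g,e,A(g[:2]-ax),np.linalg.norm(g[:2]-ax))
h=cv2.cvtColor(t["image"],cv2.COLOR_RGB2HSV);m=cv2.inRange(h,(20,140,120),(33,255,255));m[:178]=0;m[195:]=0;m[:,:290]=0;m[:,:][:,322:]=0
n,l,st,ce=cv2.connectedComponentsWithStats(m)
for i in range(1,n):
    if st[i,4]<15: continue
    P=np.array([onz(t,q[::-1],.058)[:2] for q in np.argwhere(l==i)],np.float32);v=cv2.fitLine(P,2,0,.01,.01).ravel();print("lip",st[i],P.mean(0),A(v[:2])%180,np.ptp((P-v[2:])@v[:2]))
# plate (tail part): orange mask right edge
m=cv2.inRange(h,(5,110,130),(19,255,255));m[:,:322]=0;m[:,345:]=0;m[:150]=0;m[200:]=0
k,l,st,ce=cv2.connectedComponentsWithStats(m);i=1+st[1:,4].argmax();print(st[i])
P=[(np.flatnonzero(l[r]==i)[-1]+.5,r) for r in range(st[i,1]+4,st[i,1]+st[i,3]-4)]
W=np.array([onz(t,p,.052)[:2] for p in P],np.float32);v=cv2.fitLine(W,cv2.DIST_HUBER,0,.01,.01).ravel();print("tail edge",A(v[:2])%180,"-> facing",A(v[:2])%180+180-90, np.round(W[::6],3).tolist())
for p in((267,147),(247,216)): print(onz(t,tc(p),.052))
gt=np.array([.5788,-.2888]);print("glass",A(gt-ax))
E
```

```text
tab [ 0.60214497 -0.20776106  0.09324136] 0.0013486299525276057 250.05480202981386 0.12123267468011083
[322 157  19  38 482]
tail edge 161.6091 -> facing 251.6091 [[0.6430000066757202, -0.2329999953508377], [0.628000020980835, -0.23199999332427979], [0.6119999885559082, -0.22699999809265137], [0.597000002861023, -0.21899999678134918], [0.5820000171661377, -0.21699999272823334]]
[ 0.64143714 -0.23666352  0.052     ]
[ 0.56209856 -0.21253721  0.052     ]
glass 251.6444203760588
```

The tail edge gives 251.6°, the tool's turn gives 251.3°, and the glass lies at 251.6-251.7°, so the tray faces it squarely. I'll settle briefly, check that nothing is moving, and hand in.

Scaled: -0.003 rad / 1.5708 = -0.0019.

Emit:
pendant --steps '[[[0.04,0,0,0,-0.0019],[0.04,0,0,0,0],[0.04,0,0,0,0],[0.04,0,0,0,0],[0.04,0,0,0,0]]]'

```text
t: 15.95
tool_pos: [0.6456, -0.0929, 0.1625]
orientation: [-0.201, 3.129, 0.002]
force: [8.6, 5.7, 0.1]
opening: 0.0433
gripper_force: 40.0
```

```bash
python3 -c "
from plant import robot, eyes, job
print(robot.read_state()['dq']);print(job.close_job())"
```

```text
[-0.00107571 -0.00013941 -0.00085463 -0.00092682  0.0001378  -0.00099805]
the job is handed in; nothing more can be done
None
```

The job is handed in at about 16 s: the cheese tray is home against the stop and released, it faces the guest's glass to within about 1° by my measurements, and the gripper still holds the knob still; the verdict was not shown to me.

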